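# Slide the tall hardware crate back into its bay

## Task

Push the tall, heavy hardware crate low down near its green base, so that it slides along the bench without tipping, until it stands upright and square between the two yellow tape lines with its back against the wooden stop. Do not grasp or lift it, keep off its carrying handle, and leave the glue bottle, the roll of edging and the tin where they are; then withdraw.

Things in the scene. Friction and masses are not known exactly. Their poses are not given: they have to be found in the camera images.
- crate: Tall open-topped wooden crate of hardware, loose: 160 mm wide (its y), 205 mm tall, about 2 kg. It slides when pushed near the base (8 to 17 N), tips when pushed above about 60 mm. The lowest 50 mm is a green base 90 mm deep (its x); the slatted part above is 64 mm deep, centred. Origin: centre of its underside; x points to its back (goes against the stop), z up. The base's face at x = -45 mm faces the robot.
- crate_handle: The crate's carrying handle, fixed to it: a round dark wooden bar 18 mm thick along the crate's y over the middle of its top, axis 255 mm above the bench, on two uprights at y = +-76 mm. Same origin and axes as the crate. Not to be touched.
- bay: Parking bay, fixed: dark wooden stop batten (30 deep, 260 wide, 30 mm tall), front face at the bay's x = +46 mm, and two flat yellow tape lines along x (from -70 to +46 mm, inner edges at y = +-98 mm). Origin: on the bench at the centre of the parked crate's footprint; x points to the stop, z up. The parked crate has the bay's origin and axes.
- glue: Upright yellow glue bottle, 56 mm across, 150 mm tall, loose, to the left (+y) of the bay. Origin: centre of its underside. Leave alone.
- edging: Roll of wooden edging lying flat, a ring 90 mm across and 24 mm tall, loose, to the right (-y) of the bay. Origin: centre of its underside. Leave alone.
- tin: Tin with a blue label, 68 mm across, 80 mm tall, loose, to the right (-y) of the crate. Origin: centre of its underside. Leave alone.

How it is judged:
By the outcome, as a careful person would: the job done as asked, in the order asked, and still so for the second after the job is handed in, with the robot touching nothing.
It also fails if it takes over 45 s, if anything falls off the work surface, if the arm or the gripper's body presses on something with over 40 N, if the wrist force passes 120 N, or if a joint passes its speed limit or range.

## Robot

A 6-joint arm with a two-finger parallel gripper is mounted at the origin on the work surface. World frame = base frame: x ahead of the robot, y to its left, z up, the work surface at z = 0. Lengths are in m, angles in rad, forces in N, time in s.
With the tool pointing down it reaches from about 0.275 to 0.85 m from the base axis. Payload 5.2 kg.
Tool frame: the origin (TCP) lies between the finger pads; the fingertips stand 14 mm ahead of it and the grasp point (between the pads) lies 5 mm behind it; z points along the fingers, y is the line along which they close (so a half turn about z gives the same grasp; the last joint's range is limited). The gripper opens to 85 mm and grips with 20 to 120 N. Pads are 22 mm wide; open, the fingers measure 114 mm over their backs; the gripper's body (76 mm by 85 mm) begins 54 mm behind the grasp point. The pads swing forward as they close: fully open they stand 13 mm farther back than shut.
Start: joints at [1.099, 0.259, 1.535, -0, 1.348, -0.203], TCP at [0.146, 0.53, 0.245] pointing down, gripper open.
Joint ranges: [-3.14, 3.14], [-0.91, 2.08], [0.19, 2.58], [-1.22, 4.36], [0.22, 2.71], [-3.12, 3.12]. Speed limits (rad/s): [2.57, 2.57, 3.14, 3.14, 3.14, 3.14].

## Interface

Orientations are given as a unit quaternion [x, y, z, w].
In Python, from workcell import robot gives the robot as it stands.
- The arm moves only by the shell command python3 -m handwheel 'ROWS' [FORCE]. ROWS is JSON, a list of rows, each an object with "delta_rot": the turn, a rotation vector about the tool's x, y, z in degrees, a list of three; "xyz": the shift along the tool's x, y, z in mm, a list of three; "grip": the opening, from -1 (shut) to 1 (fully open). In form: [{"delta_rot": [wx, wy, wz], "xyz": [dx, dy, dz], "grip": grip}, ...]. A call has 1 to 12 rows; each row shifts and turns the commanded pose from where the row before left it, along the tool's axes as they then stand; what a row does not reach is not made up. A row lasts 1/10 s, in which the tool goes at most 50 mm and 8.59 degrees, less where a joint would pass 70% of its speed; a pose out of reach is approached as far as the arm can. A call is refused whole if a number of a shift passes 50 or a number of a turn 8.59, either way. A call with a gripper value outside its range is refused whole. The fingers move at their own pace and stop on an object; FORCE is the grip in N (left out, the last holds). Time passes only in rows, so rows that do not move let the fingers close. It gives the time, the measured TCP pose, the force, the opening and the grip force at its end, in the units of the state.
- robot.state(): the state, without advancing time (a new reading comes with each control period).
- robot.camera(name): name is "side" or "top"; returns the picture (480x640x3 uint8, blue, green, red); there is no depth.
- robot.camera_params(name): a dict with "fx", "fy", "cx", "cy" (pixels), "rvec" (rotation vector, rad) and "tvec" (3), from world to camera coordinates, as OpenCV has them. Camera axes: x right, y down, z forward; pixel columns grow to the right and rows downward; lengths in m; the calibration is good to about 2 mm. A picture is of the moment at which its call begins. camera_params takes no time and is no camera call.
- robot.finish_job(): hands the job in; it is judged then, once.
The state is a dict: "clock": time; "joint_positions": joint angles; "joint_velocities": joint speeds; "effort": joint torques, N m; "position": TCP position; "orientation": TCP orientation; "force": force on the tool from outside, world axes, zero at the start; "torque": the same for the moment, N m; "gripper_width": finger opening in m; "grip_force": force on a finger pad.
Only numpy, scipy, OpenCV 4.12 (cv2) and the standard library are available. Lean on these libraries where they do the work, as an engineer would, in place of code of your own. Each camera call takes 0.05 s, during which the arm holds its last target. There are 200 camera calls.

## Working session

There is one attempt and no reset: what is moved stays moved. The work goes in short steps, Python scripts to look and compute and a shell command to move; the robot and the scene stay as the last step left them, time stands still between calls to the robot, and variables do not carry over. Pictures are saved under pics/ and viewed, at most 10 in all, crops included, and the job is handed in when it is done.

```bash
mkdir -p pics
python3 - <<'E'
from workcell import robot
import cv2
for n in("side","top"):
    cv2.imwrite(f"pics/{n}0.png",robot.camera(n)); print(n,robot.camera_params(n))
s=robot.state();print(s["position"],s["orientation"],s["clock"])
E
```

```text
side {'fx': 460.14151903893213, 'fy': 460.14151903893213, 'cx': 317.0621208525901, 'cy': 245.87870450936595, 'rvec': array([ 2.28179752, -0.04142368,  0.03889584]), 'tvec': array([-0.60264188,  0.07637935,  0.72719977])}
top {'fx': 588.6870767261427, 'fy': 588.6870767261427, 'cx': 330.5800208731901, 'cy': 225.21231763150297, 'rvec': array([ 2.23006161, -2.16511905,  0.09554207]), 'tvec': array([0.02891528, 0.59101505, 0.9907379 ])}
[0.14584544 0.52986559 0.24453347] [ 1.33982386e-01  9.90983365e-01 -7.83173217e-04 -2.77993569e-04] 0.1
```

View pics/side0.png

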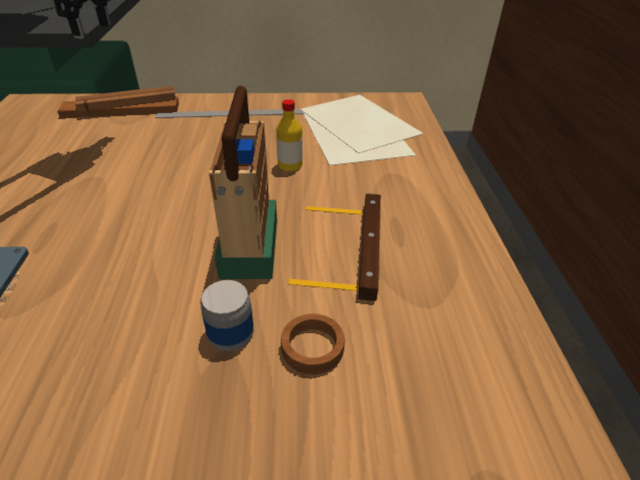

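View pics/top0.png

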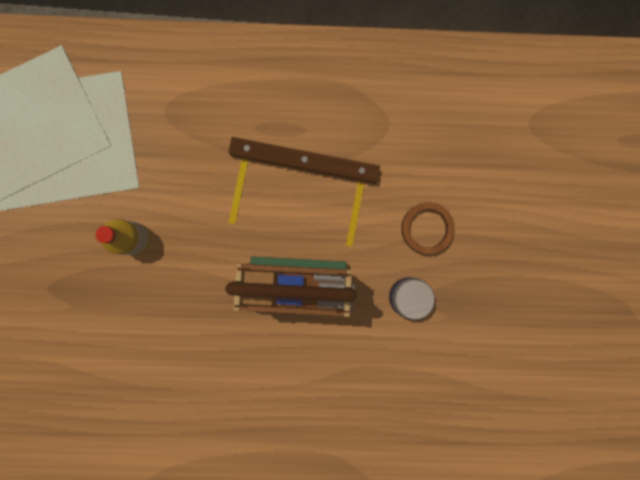

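The side view shows the crate at about (245,200), with the tin at (228,315), the edging at (312,343), the glue at (289,140) and the stop at (370,245). In the top view, the bay is above the crate and turned by about 8° relative to the image. I'll zoom in to get corner pixels.

Run:
```python
import cv2,numpy as np
a=cv2.imread("pics/side0.png")[190:300,205:395]; b=cv2.imread("pics/top0.png")[130:320,220:390]
a=cv2.resize(a,None,fx=4,fy=4,interpolation=cv2.INTER_CUBIC);b=cv2.resize(b,None,fx=3,fy=3,interpolation=cv2.INTER_CUBIC)
cv2.imwrite("pics/za.png",a);cv2.imwrite("pics/zb.png",b)
```

```text
(no output)
```

View pics/za.png

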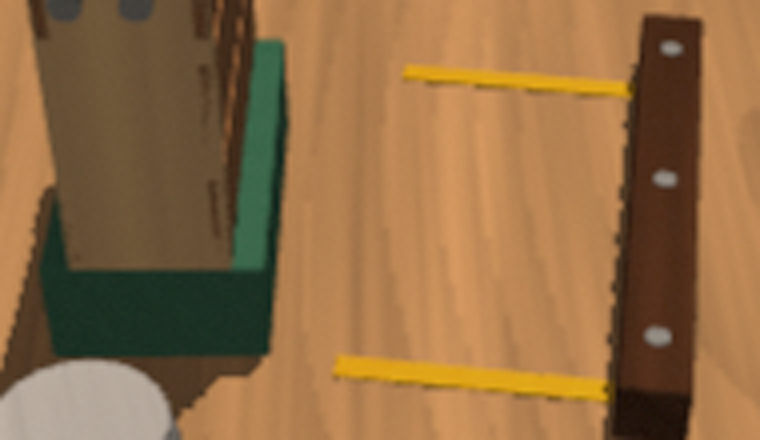

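View pics/zb.png

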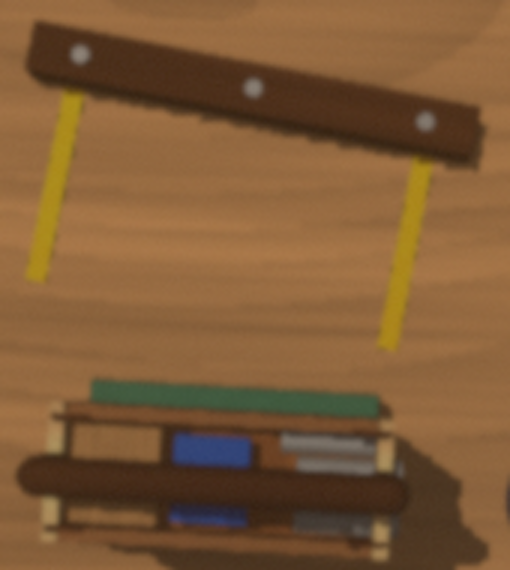

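The zoomed views give clear base corners, tape ends and stop corners. I'll fit both poses to these.

```bash
cat > h.py <<'E'
import numpy as np,cv2
from scipy.optimize import least_squares
from workcell import robot
P={n:robot.camera_params(n) for n in("side","top")}
def proj(n,X):
    p=P[n];K=np.array([[p["fx"],0,p["cx"]],[0,p["fy"],p["cy"]],[0,0,1]])
    return cv2.projectPoints(np.array(X,float),p["rvec"],p["tvec"],K,None)[0][:,0]
def ray(n,uv,z):
    p=P[n];R=cv2.Rodrigues(p["rvec"])[0];d=R.T@[(uv[0]-p["cx"])/p["fx"],(uv[1]-p["cy"])/p["fy"],1];c=-R.T@p["tvec"].ravel()
    return c+d*(z-c[2])/d[2]
def W(q,M):
    c,s=np.cos(q[2]),np.sin(q[2]);M=np.array(M,float)
    return np.c_[q[0]+c*M[:,0]-s*M[:,1],q[1]+s*M[:,0]+c*M[:,1],M[:,2]]
def fit(o,q0=(.5,0,0)):
    f=lambda q:np.concatenate([(proj(n,W(q,[m for m,_ in l]))-[u for _,u in l]).ravel() for n,l in o.items()])
    r=least_squares(f,q0,loss="soft_l1");return r.x,r.fun.reshape(-1,2).round(1)
def rel(c,b):
    d=W([0,0,-b[2]],[[c[0]-b[0],c[1]-b[1],0]])[0];return (d[:2]*1e3).round(1),np.degrees(c[2]-b[2]).round(2)
E
python3 - <<'E'
from h import *
h,y=.045,.08
C={"side":[((h,y,.05),(275.75,200.5)),((h,-y,.05),(272,257.5)),((h,-y,0),(272,278.5)),((-h,-y,0),(219.5,278.75)),((-h,-y,.05),(215.5,257))],
"top":[((h,y,.05),(251,256.3)),((h,-y,.05),(346.3,261.3))]}
B={"top":[((-.07,.098,0),(235.7,224.3)),((-.07,-.098,0),(346,245.7)),((.046,-.098,0),(358.3,183.3)),((.076,.13,.03),(232,137.3)),((.076,-.13,.03),(380.3,166))],
"side":[((-.07,.098,0),(306,209.5)),((-.07,-.098,0),(289.5,278.75)),((.046,.13,.03),(366.25,193.75)),((.076,.13,.03),(380.5,194.5)),((.076,-.13,.03),(378,288)),((.046,-.13,.03),(358,287.5))]}
c,r=fit(C);b,r2=fit(B);print(c,r.tolist());print(b,r2.tolist());print(rel(c,b))
for k,uv,z in(("tin",(413,299),.08),("edg",(428,229),.024),("glue",(106,235),.15)):
    print(k,ray("top",uv,z))
np.savetxt("b.txt",b)
E
```

```text
[ 0.487187    0.09926124 -0.01630567] [[-0.1, -1.7], [-0.5, -0.7], [1.0, 0.7], [-1.1, 0.9], [-1.0, 0.2], [-0.9, -0.7], [0.4, -1.3]]
[ 0.64097855  0.10350319 -0.16581672] [[-0.2, -0.2], [-0.2, 0.2], [0.1, -2.1], [0.1, -1.7], [1.0, -0.7], [-1.2, 0.1], [-1.5, 0.2], [-0.9, -1.0], [0.2, -0.5], [-0.4, 0.8], [0.1, -0.6]]
(array([-151. ,  -29.6]), np.float64(8.57))
tin [ 0.4713378 -0.0879659  0.08     ]
edg [ 0.58813033 -0.12052841  0.024     ]
glue [0.55665754 0.38054365 0.15      ]
```

```bash
cat >> h.py <<'E'
from scipy.spatial.transform import Rotation as Ro
def to(target):
    s=robot.state();R=Ro.from_quat(s["orientation"]);print("mm in tool:",(R.inv().apply(np.array(target)-s["position"])*1e3).round(1),"pos",s["position"].round(4),"axes x,y,z",R.as_matrix().T.round(3).tolist(),"t",s["clock"],"F",np.round(s["force"],1))
E
python3 -m handwheel '[{"delta_rot":[0,0,-8.2],"xyz":[0,0,0],"grip":1},{"delta_rot":[0,0,-8.2],"xyz":[0,0,0],"grip":1},{"delta_rot":[0,-8,0],"xyz":[0,0,0],"grip":1},{"delta_rot":[0,-8,0],"xyz":[0,0,0],"grip":1},{"delta_rot":[0,-8,0],"xyz":[0,0,0],"grip":1},{"delta_rot":[0,-8,0],"xyz":[0,0,0],"grip":1},{"delta_rot":[0,0,0],"xyz":[0,0,0],"grip":1}]'
python3 -c "
from h import *
to([.39,.104,.10]);to([.39,.104,.03])"
```

```text
clock: 0.8
position: [0.143, 0.5293, 0.243]
orientation: [-0.012, 0.961, 0.001, 0.276]
force: [0.3, -0.7, -1.0]
gripper_width: 0.0854
grip_force: 0.0
mm in tool: [-124.1 -430.   249. ] pos [0.143  0.5293 0.243 ] axes x,y,z [[-0.847, -0.022, -0.531], [-0.023, 1.0, -0.005], [0.531, 0.008, -0.847]] t 0.8 F [ 0.3 -0.7 -1. ]
mm in tool: [ -86.9 -429.7  308.3] pos [0.143  0.5293 0.243 ] axes x,y,z [[-0.847, -0.022, -0.531], [-0.023, 1.0, -0.005], [0.531, 0.008, -0.847]] t 0.8 F [ 0.3 -0.7 -1. ]
```

```bash
python3 -m handwheel '[{"delta_rot":[0,0,0],"xyz":[-9,-39,21],"grip":1},{"delta_rot":[0,0,0],"xyz":[-9,-39,21],"grip":1},{"delta_rot":[0,0,0],"xyz":[-9,-39,21],"grip":1},{"delta_rot":[0,0,0],"xyz":[-9,-39,21],"grip":1},{"delta_rot":[0,0,0],"xyz":[-9,-39,21],"grip":1},{"delta_rot":[0,0,0],"xyz":[-9,-39,21],"grip":1},{"delta_rot":[0,0,0],"xyz":[-9,-39,21],"grip":1},{"delta_rot":[0,0,0],"xyz":[-9,-39,21],"grip":1},{"delta_rot":[0,0,0],"xyz":[-9,-39,21],"grip":1},{"delta_rot":[0,0,0],"xyz":[-9,-39,21],"grip":1},{"delta_rot":[0,0,0],"xyz":[-9,-39,21],"grip":1},{"delta_rot":[0,0,0],"xyz":[0,0,0],"grip":1}]'
python3 -c "
from h import *
to([.39,.104,.03]);to([.39,.104,.02])"
```

```text
clock: 2.0
position: [0.3362, 0.1499, 0.1152]
orientation: [-0.007, 0.964, 0.005, 0.266]
force: [-0.1, 0.3, 0.3]
gripper_width: 0.0849
grip_force: 0.0
mm in tool: [ -1.9 -47.3 100.1] pos [0.3362 0.1499 0.1152] axes x,y,z [[-0.858, -0.012, -0.513], [-0.017, 1.0, 0.005], [0.513, 0.013, -0.859]] t 2.0 F [-0.1  0.3  0.3]
mm in tool: [  3.2 -47.4 108.7] pos [0.3362 0.1499 0.1152] axes x,y,z [[-0.858, -0.012, -0.513], [-0.017, 1.0, 0.005], [0.513, 0.013, -0.859]] t 2.0 F [-0.1  0.3  0.3]
```

```bash
python3 -m handwheel '[{"delta_rot":[0,0,0],"xyz":[0,-16,34],"grip":1},{"delta_rot":[0,0,0],"xyz":[0,-16,34],"grip":1},{"delta_rot":[0,0,0],"xyz":[0,-15,34],"grip":1},{"delta_rot":[0,0,0],"xyz":[0,0,0],"grip":1}]'
python3 -c "
from h import *
cv2.imwrite('pics/s1.png',robot.camera('side')[80:380,100:500]);to([.39,.104,.026])"
```

```text
clock: 2.4
position: [0.3817, 0.1111, 0.0905]
orientation: [-0.009, 0.971, 0.003, 0.239]
force: [1.3, 0.4, 0.1]
gripper_width: 0.0856
grip_force: 0.0
mm in tool: [20.7 -7.9 61.4] pos [0.3799 0.1116 0.0901] axes x,y,z [[-0.887, -0.014, -0.462], [-0.017, 1.0, 0.002], [0.462, 0.01, -0.887]] t 2.45 F [ 0.1 -0.7  0.1]
```

View pics/s1.png

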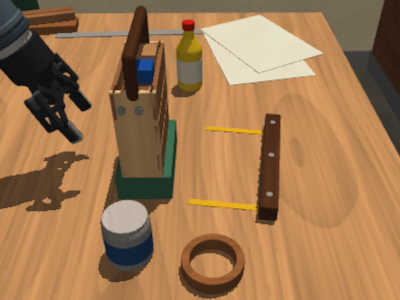

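The side view shows the open fingers at crop (65,130), clear of the crate and still too high. The arm fell short of the commanded pose, so I'll check the joint limits.

```bash
python3 -c "
from h import *
s=robot.state();print(s['joint_positions'].round(3) if hasattr(s['joint_positions'],'round') else s['joint_positions'],s['position'])"; python3 -m handwheel '[{"delta_rot":[0,0,0],"xyz":[0,0,0],"grip":1},{"delta_rot":[0,0,0],"xyz":[0,0,0],"grip":1}]'; python3 -c "
from h import *
s=robot.state();print(s['joint_positions'])"
```

```text
[-0.012 -0.014  2.454  0.07   0.221 -1.664] [0.37985318 0.11159397 0.09005626]
clock: 2.65
position: [0.3778, 0.1128, 0.0897]
orientation: [-0.011, 0.971, 0.003, 0.238]
force: [-0.1, -0.7, -0.2]
gripper_width: 0.0855
grip_force: 0.0
[-0.00851185 -0.01598837  2.45760325  0.07039221  0.22069186 -1.66689612]
```

```bash
python3 -m handwheel '[{"delta_rot":[0,4,0],"xyz":[0,-4,0],"grip":1},{"delta_rot":[0,0,0],"xyz":[-15,-5,6],"grip":1},{"delta_rot":[0,0,0],"xyz":[-14,0,6],"grip":1},{"delta_rot":[0,0,0],"xyz":[8,0,19],"grip":1},{"delta_rot":[0,0,0],"xyz":[8,0,19],"grip":1},{"delta_rot":[0,0,0],"xyz":[8,0,19],"grip":1},{"delta_rot":[0,0,0],"xyz":[0,0,0],"grip":1}]'
python3 -c "
from h import *
s=robot.state();print(s['joint_positions']);to([.41,.104,.026])"
```

```text
clock: 3.35
position: [0.4144, 0.1042, 0.0485]
orientation: [-0.011, 0.981, 0.004, 0.192]
force: [0.9, 0.4, -0.7]
gripper_width: 0.0855
grip_force: 0.0
[-0.03732331  0.16958612  2.36840941  0.11899122  0.21979811 -1.74246481]
mm in tool: [12.5 -0.2 19.2] pos [0.4144 0.1042 0.0485] axes x,y,z [[-0.926, -0.021, -0.377], [-0.024, 1.0, 0.003], [0.376, 0.012, -0.926]] t 3.35 F [ 0.9  0.4 -0.7]
```

```bash
python3 -m handwheel '[{"delta_rot":[0,2,0],"xyz":[3,0,7],"grip":1},{"delta_rot":[0,0,0],"xyz":[3,0,7],"grip":1},{"delta_rot":[0,0,0],"xyz":[0,0,0],"grip":1}]'
python3 -c "
from h import *
s=robot.state();print(s['joint_positions']);to([.44,.104,.030])
cv2.imwrite('pics/s2.png',cv2.resize(robot.camera('side')[90:290,150:400],None,fx=3,fy=3))"
```

```text
clock: 3.65
position: [0.4131, 0.1038, 0.0328]
orientation: [-0.011, 0.985, 0.004, 0.174]
force: [-0.7, -0.3, 0.5]
gripper_width: 0.0857
grip_force: 0.0
[-0.03628051  0.21533909  2.35792696  0.10731571  0.22020611 -1.73041444]
mm in tool: [-24.3  -0.5  11.9] pos [0.4131 0.1038 0.0328] axes x,y,z [[-0.939, -0.021, -0.343], [-0.023, 1.0, 0.003], [0.343, 0.011, -0.939]] t 3.65 F [-0.7 -0.3  0.5]
```

View pics/s2.png

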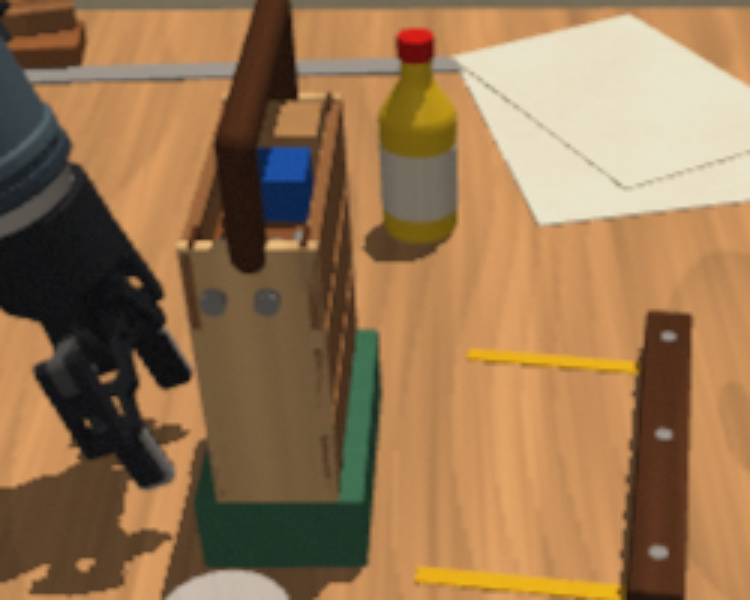

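The side view shows the fingertips just ahead of the green base, at its height, at crop (150,470). The gripper body is clear of the slats, so I'll start pushing gently.

```bash
python3 -m handwheel '[{"delta_rot":[0,0,0],"xyz":[-5,0,2],"grip":1},{"delta_rot":[0,0,0],"xyz":[-5,0,2],"grip":1},{"delta_rot":[0,0,0],"xyz":[-4,0,1],"grip":1},{"delta_rot":[0,0,0],"xyz":[-4,0,1],"grip":1},{"delta_rot":[0,-1,0],"xyz":[-4,0,1],"grip":1},{"delta_rot":[0,-1,0],"xyz":[-4,0,1],"grip":1},{"delta_rot":[0,-1,0],"xyz":[-4,0,1.5],"grip":1}]'
python3 -c "
from h import *
s=robot.state();print(s['joint_positions'],s['torque']);to([.45,.104,.030])"
```

```text
clock: 4.4
position: [0.4424, 0.105, 0.0419]
orientation: [-0.011, 0.982, 0.005, 0.189]
force: [-7.3, 0.5, -6.1]
gripper_width: 0.085
grip_force: 3.6
[-0.03316643  0.22673978  2.31118937  0.11660488  0.22468347 -1.73546772] [ 0.00759175  1.52175118 -0.00878599]
mm in tool: [-2.7 -1.2 13.8] pos [0.4424 0.105  0.0419] axes x,y,z [[-0.928, -0.02, -0.372], [-0.024, 1.0, 0.005], [0.372, 0.014, -0.928]] t 4.4 F [-7.3  0.5 -6.1]
```

```bash
python3 -m handwheel '[{"delta_rot":[0,0,0],"xyz":[-3.5,0,4],"grip":1},{"delta_rot":[0,0,0],"xyz":[-3.5,0,4],"grip":1},{"delta_rot":[0.15,0,0.4],"xyz":[-4,0.5,3.5],"grip":1},{"delta_rot":[0.15,0,0.4],"xyz":[-4,0.5,3],"grip":1},{"delta_rot":[0.15,0,0.4],"xyz":[-4,0.5,2.5],"grip":1},{"delta_rot":[0.15,-0.5,0.4],"xyz":[-4.5,0.5,2],"grip":1},{"delta_rot":[0.15,-0.5,0.4],"xyz":[-4.5,0.5,2],"grip":1},{"delta_rot":[0.15,-0.5,0.4],"xyz":[-4.5,0.5,2],"grip":1}]'
python3 -c "
from h import *
s=robot.state();print(s['joint_positions'],s['torque']);to([.48,.108,.030])
for n in('side','top'):cv2.imwrite(f'pics/{n}3.png',robot.camera(n))
a=cv2.imread('pics/side3.png')[80:300,170:400];b=cv2.imread('pics/top3.png')[125:345,200:400]
cv2.imwrite('pics/c3.png',np.hstack([cv2.resize(a,(400,383)),cv2.resize(b,(400,440))[:383]]))"
```

```text
clock: 5.2
position: [0.4829, 0.1087, 0.0393]
orientation: [0.011, 0.98, 0.0, 0.197]
force: [-6.9, 0.5, -4.5]
gripper_width: 0.0856
grip_force: 3.5
[-0.00272113  0.28771341  2.23171195 -0.01091529  0.22478595 -1.54080583] [ 0.03056996  1.4687041  -0.06518789]
mm in tool: [ 6.2 -0.8  7.4] pos [0.4829 0.1087 0.0393] axes x,y,z [[-0.922, 0.022, -0.387], [0.022, 1.0, 0.005], [0.387, -0.003, -0.922]] t 5.2 F [-6.9  0.5 -4.5]
```

View pics/c3.png

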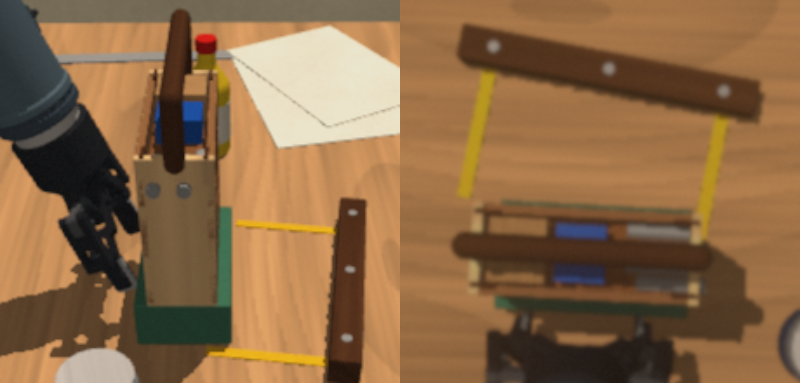

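The crate has slid upright about 55 mm. In the top view (right half), both fingertips bear on the base front around (525,320) and (645,320), and the tool is clear of the slats. I'll continue with more yaw and slightly lower.

```bash
python3 -m handwheel '[{"delta_rot":[0.2,0.6,0.46],"xyz":[-3.8,0.6,4],"grip":1},{"delta_rot":[0.2,0.6,0.46],"xyz":[-3.8,0.6,4],"grip":1},{"delta_rot":[0.2,0.5,0.46],"xyz":[-3.8,0.6,4],"grip":1},{"delta_rot":[0.2,0,0.46],"xyz":[-4,0.6,3],"grip":1},{"delta_rot":[0.2,0,0.46],"xyz":[-4.5,0.7,2],"grip":1},{"delta_rot":[0.2,0,0.46],"xyz":[-4.5,0.7,2],"grip":1},{"delta_rot":[0.2,0,0.46],"xyz":[-4.5,0.8,2],"grip":1},{"delta_rot":[0.2,0,0.46],"xyz":[-4.5,0.8,2],"grip":1},{"delta_rot":[0.2,0,0.46],"xyz":[-4.5,0.9,2],"grip":1},{"delta_rot":[0.2,0,0.46],"xyz":[-4.5,0.9,2],"grip":1}]'
python3 -c "
from h import *
s=robot.state();print(s['joint_positions'],s['torque']);to([.555,.113,.030])
for n in('side','top'):cv2.imwrite(f'pics/{n}4.png',robot.camera(n))
a=cv2.imread('pics/side4.png')[80:300,190:400];b=cv2.imread('pics/top4.png')[125:310,210:400]
cv2.imwrite('pics/c4.png',np.hstack([cv2.resize(a,(400,419))[:390],cv2.resize(b,(400,390))]))"
```

```text
clock: 6.3
position: [0.5326, 0.1126, 0.0311]
orientation: [0.054, 0.982, -0.01, 0.183]
force: [-15.9, -0.3, 9.8]
gripper_width: 0.0858
grip_force: 7.5
[ 0.03606679  0.37607983  2.0914277  -0.16714159  0.31314823 -1.27541921] [-0.0747437   1.69864808 -0.15492293]
mm in tool: [-20.3   2.8   9. ] pos [0.5326 0.1126 0.0311] axes x,y,z [[-0.927, 0.102, -0.36], [0.109, 0.994, 0.001], [0.358, -0.038, -0.933]] t 6.3 F [-15.9  -0.3   9.8]
```

View pics/c4.png

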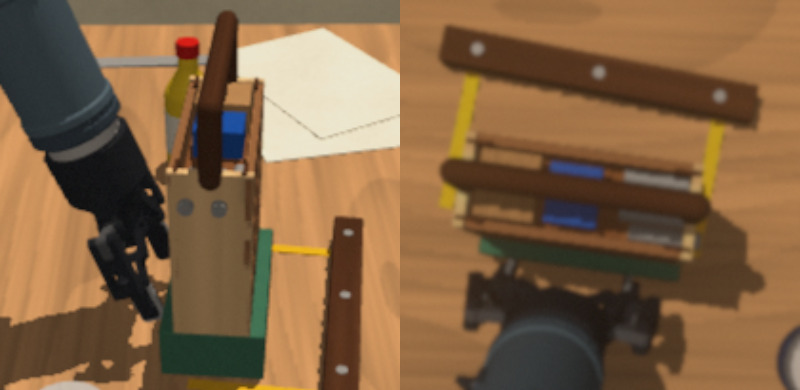

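The crate is upright and turning. In the top half, the handle runs from (440,171) to (711,209), roughly parallel to the stop. I'll compute its pose from these pixels.

```bash
cat >> h.py <<'E'
def hand(l,r):
    a,b=ray("top",l,.255),ray("top",r,.255);m=(a+b)/2;return np.array([m[0],m[1],np.arctan2(a[1]-b[1],a[0]-b[0])-np.pi/2]),np.hypot(*(a-b)[:2])
E
python3 - <<'E'
from h import *
b=np.loadtxt("b.txt")
c0,l0=hand((225.7,288.3),(356,295));c1,l1=hand((229,206.1),(357.7,224.2))
print(c0,l0,rel(c0,b));print(c1,l1,rel(c1,b))
h,y=.045,.08
C={"side":[((h,y,.05),(332.8,200.7)),((h,-y,.05),(329.1,260)),((h,-y,0),(328.6,278.4)),((-h,-y,.05),(274,255.5)),((-h,-y,0),(275,275.8))]}
c,r=fit(C,(.6,.1,-.1));print(c,rel(c,b),r.tolist())
E
```

```text
[ 0.48599679  0.10011796 -0.02334253] 0.16973392349756458 (array([-152.3,  -28.9]), np.float64(8.16))
[ 0.58597677  0.10021859 -0.10964335] 0.1705754487527625 (array([-53.7, -12.3]), np.float64(3.22))
[ 0.58663373  0.09773802 -0.10308047] (array([-52.6, -14.7]), np.float64(3.59)) [[0.3, -0.8], [0.6, -2.1], [0.1, 1.8], [-0.7, -0.5], [-0.3, 1.5]]
```

```bash
python3 -m handwheel '[{"delta_rot":[0.2,0,0.46],"xyz":[-4.5,1.3,1.8],"grip":1},{"delta_rot":[0.2,0,0.46],"xyz":[-4.5,1.3,1.8],"grip":1},{"delta_rot":[0.2,0,0.46],"xyz":[-4.5,1.3,1.8],"grip":1},{"delta_rot":[0.2,0,0.46],"xyz":[-4.5,1.3,1.8],"grip":1},{"delta_rot":[0.2,0,0.46],"xyz":[-4.5,1.4,1.8],"grip":1},{"delta_rot":[0.2,0,0.46],"xyz":[-4.5,1.4,1.8],"grip":1},{"delta_rot":[0.1,0,0.2],"xyz":[-4.5,1.4,1.8],"grip":1},{"delta_rot":[0,0,0],"xyz":[-4.5,1.4,1.8],"grip":1},{"delta_rot":[0,0,0],"xyz":[-4.5,1.4,1.8],"grip":1}]'
python3 -c "
from h import *
s=robot.state();print(s['joint_positions'],s['torque']);to([.588,.12,.030])
for n in('side','top'):cv2.imwrite(f'pics/{n}5.png',robot.camera(n))
a=cv2.imread('pics/side5.png')[80:300,210:420];b=cv2.imread('pics/top5.png')[125:310,210:400]
cv2.imwrite('pics/c5.png',np.hstack([cv2.resize(a,(400,419))[:390],cv2.resize(b,(400,390))]))"
```

```text
clock: 7.3
position: [0.5777, 0.1181, 0.0306]
orientation: [0.082, 0.98, -0.016, 0.182]
force: [-13.4, -1.4, 6.1]
gripper_width: 0.0857
grip_force: 6.3
[ 0.06109473  0.43684549  1.97624852 -0.22650658  0.37821218 -1.14753717] [-0.34653852  1.62291648 -0.5450653 ]
mm in tool: [-8.9  3.6  4.1] pos [0.5777 0.1181 0.0306] axes x,y,z [[-0.92, 0.154, -0.36], [0.166, 0.986, -0.002], [0.355, -0.061, -0.933]] t 7.3 F [-13.4  -1.4   6.1]
```

View pics/c5.png

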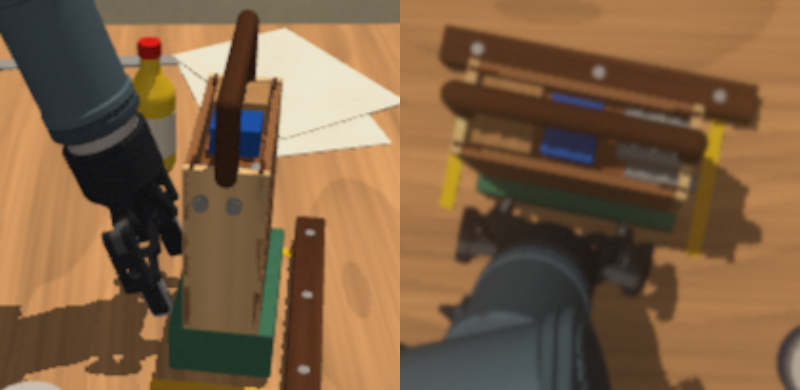

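Upright, with about 10 mm to go to the stop. The handle now runs from (441,94) to (706,146) in the composite.

Run:
```python
from h import *
b=np.loadtxt("b.txt")
c1,l1=hand((229.5,169.6),(355.4,194.3));print(c1,l1,rel(c1,b))
# green front top edge (z=.05) left/right corners in top
```

```text
[ 0.62982685  0.10288777 -0.16334638] 0.16902438063093103 (array([-10.9,  -2.4]), np.float64(0.14))
```

```bash
python3 -m handwheel '[{"delta_rot":[0,0,0],"xyz":[-3.5,0.5,1.4],"grip":1},{"delta_rot":[0,0,0],"xyz":[-3.5,0.5,1.4],"grip":1},{"delta_rot":[0,0,0],"xyz":[-2,0,0.8],"grip":1}]'; python3 -m handwheel '[{"delta_rot":[0,0,0],"xyz":[-1,0,0.4],"grip":1},{"delta_rot":[0,0,0],"xyz":[-1,0,0.4],"grip":1}]'
```

```text
clock: 7.7
position: [0.5878, 0.1178, 0.0306]
orientation: [0.081, 0.98, -0.016, 0.183]
force: [-12.5, 1.4, 4.3]
gripper_width: 0.0853
grip_force: 6.0
clock: 7.9
position: [0.589, 0.1176, 0.0305]
orientation: [0.081, 0.98, -0.016, 0.182]
force: [-18.5, 2.9, 11.9]
gripper_width: 0.0857
grip_force: 9.6
```

Force is rising, so the crate is reaching the stop. I'll go on in small steps.

```bash
python3 -m handwheel '[{"delta_rot":[0,0,0],"xyz":[-0.7,0,0.3],"grip":1},{"delta_rot":[0,0,0],"xyz":[0,0,0],"grip":1}]'; python3 -m handwheel '[{"delta_rot":[0,0,0],"xyz":[-0.7,0,0.3],"grip":1},{"delta_rot":[0,0,0],"xyz":[0,0,0],"grip":1}]'
python3 -c "
from h import *
s=robot.state();print(s['torque'])"
```

```text
clock: 8.1
position: [0.589, 0.1176, 0.0305]
orientation: [0.081, 0.98, -0.016, 0.182]
force: [-18.0, 2.8, 11.2]
gripper_width: 0.0853
grip_force: 9.3
clock: 8.3
position: [0.5891, 0.1176, 0.0304]
orientation: [0.081, 0.98, -0.016, 0.181]
force: [-21.1, 3.6, 15.1]
gripper_width: 0.085
grip_force: 10.8
[ 0.18442377  2.33915107 -0.22653191]
```

```bash
python3 -m handwheel '[{"delta_rot":[0,0,0],"xyz":[-1.4,0,0.6],"grip":1},{"delta_rot":[0,0,0],"xyz":[0,0,0],"grip":1}]'; python3 -m handwheel '[{"delta_rot":[0,0,0],"xyz":[2,0,-0.8],"grip":1},{"delta_rot":[0,0,0],"xyz":[3,0,-1.2],"grip":1},{"delta_rot":[0,0,0],"xyz":[6,0,-2.4],"grip":1},{"delta_rot":[0,0,0],"xyz":[12,0,-5],"grip":1},{"delta_rot":[0,0,0],"xyz":[18,0,-8],"grip":1},{"delta_rot":[0,0,0],"xyz":[15,0,-20],"grip":1},{"delta_rot":[0,0,0],"xyz":[10,0,-25],"grip":1},{"delta_rot":[0,0,0],"xyz":[10,0,-30],"grip":1},{"delta_rot":[0,0,0],"xyz":[10,0,-30],"grip":1},{"delta_rot":[0,0,0],"xyz":[0,0,0],"grip":1}]'
python3 -c "
from h import *
for n in('side','top'):cv2.imwrite(f'pics/{n}6.png',robot.camera(n))
a=cv2.imread('pics/side6.png')[80:300,210:420];b=cv2.imread('pics/top6.png')[125:310,210:400]
cv2.imwrite('pics/c6.png',np.hstack([cv2.resize(a,(400,419))[:390],cv2.resize(b,(400,390))]))
for n in('side','top'):
  d=np.abs(cv2.imread(f'pics/{n}6.png').astype(int)-cv2.imread(f'pics/{n}0.png')).max(2)
  print(n,[(k,int((d[y0:y1,x0:x1]>40).sum())) for k,(x0,y0,x1,y1) in (dict(tin=(200,300,255,350),edg=(280,315,346,375)) if n=='side' else dict(tin=(395,275,437,322),edg=(400,200,457,258),glue=(95,220,150,255))).items()])"
```

```text
clock: 8.5
position: [0.5893, 0.1174, 0.0299]
orientation: [0.081, 0.98, -0.016, 0.18]
force: [-25.3, 3.6, 16.8]
gripper_width: 0.0857
grip_force: 12.7
clock: 9.5
position: [0.4732, 0.1384, 0.1176]
orientation: [0.081, 0.978, -0.014, 0.189]
force: [1.3, -0.1, 0.4]
gripper_width: 0.0855
grip_force: 0.0
side [('tin', 6), ('edg', 0)]
top [('tin', 0), ('edg', 0), ('glue', 0)]
```

View pics/c6.png

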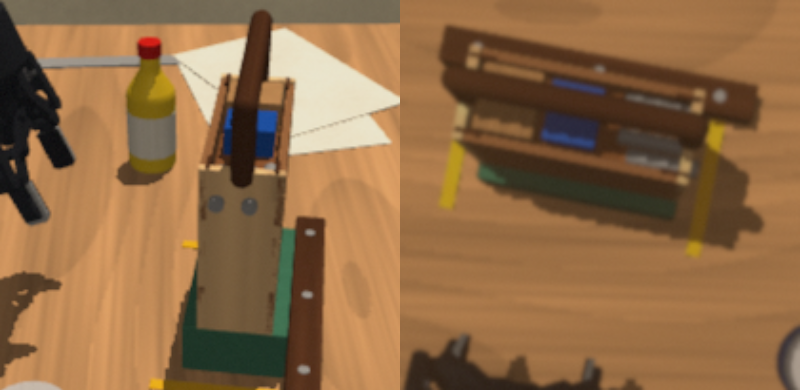

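The crate stands upright and flush against the stop. Its handle slope (about 11.4°) matches the stop's (about 11.2°), and it sits between both tapes. The gripper is clear, and the tin, edging and glue haven't moved.

```bash
python3 -c "
from workcell import robot
print(robot.finish_job())"
```

```text
the job is handed in; nothing more can be done
None
```

The crate is parked upright and square between the tape lines, its back against the stop; the gripper is withdrawn, the glue, edging and tin are unmoved, and the job is handed in at about 9.6 s.

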